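# Ground a board carrier, then tuck it under the test nest's leaf and hold it on the pins

### The job

Lift the board carrier by its fin and push one of its two short ends a few millimetres into the sprung grounding bar to discharge it, without driving the bar back to its stop. Then turn it and slide its plain long edge under the hinged leaf of the test nest, without lifting the leaf, square and centred across the nest and fully home against the stops, and press it down flat until the sprung pin bed is fully down. The test runs while you press, so finish still holding it down there; leave everything else on the bench where it is.

Things in the scene. Friction and masses are not known exactly. Their poses are not given: they have to be found in the camera images.
- carrier: Loose aluminium board carrier, 0.12 to 0.24 kg, lying flat: plate 4 mm thick, 95 along its x, 120 along y, a green circuit board (parts up to 3 high) on top. Origin on the plate's underside below the fin's middle, z up. Plain long edge at x = +58. The other long edge, x = -37, has a lip turned up to 14 above the underside and does not go under the leaf. Bare short ends at y = +60 and y = -60.
- carrier_fin (a point): Middle of the carrier's grip fin, 25 mm above the plate's underside (carrier 0, 0, 25). The fin is upright, 40 long along the carrier's x (-20 to +20), 10 thick along y, its top 42 above the underside. Pinch it across y.
- carrier_edge (a point): Middle of the carrier's plain long edge, the one that goes under the leaf, on the underside (carrier 58, 0, 0 mm).
- nest: Fixed black test nest: block 126 mm wide (y), 30 high (deck), x from -50 to +125. Origin on its underside, below where the fin's middle comes when the carrier is home; x is the direction to slide the carrier in (away from the robot within 20 degrees), z up. Home: carrier axes parallel to the nest's, origin above the nest's, underside on the deck, 30 above the nest's origin.
- nest_stop (a point): Midway between the nest's two stops, on the deck, in the plane of their front faces: nest (60, 0, 30) mm. Stops at y = +/-35, 14 wide, up to 9 above the deck, hidden under the leaf. The carrier's plain edge goes near or against them.
- leaf_lip (a point): Nest (36, 0, 41) mm: middle of the leaf's front edge in plan, at the height of the shut leaf's flat underside, 11 above the deck. The leaf is an aluminium sheet 100 wide, 3 thick, from a hinge at nest x = 96 forward to x = 36; its front 8 are bent up, top 18 above the deck. Hinge cheeks at x = 88 to 104 reach 22 above the deck.
- lap_leaf (a joint): Hinge of the leaf, rad: 0 shut (it rests on its own stop, not on the deck), growing as its lip rises (0.1 rad = 6 mm at the lip). Light: 60 g and a weak spring, a push of about 1 N from below lifts it.
- pin_bed (a joint): Travel of the nest's sprung pin bed, m: 0 up, 0.006 fully down, flush with the deck. The bed is 50 (x) by 80 mm (y), centred on the nest's origin; its top stands 6 mm above the deck when up. It takes about 3.5 N to start and 7 N fully down; it lifts a carrier that is let go.
- ground_bracket: Fixed bent steel bracket that carries the sprung brass grounding bar. Origin on its underside below the bar's front face at rest; x is the direction to push the bar (away from the robot within 20 degrees), z up. Its upright is at x = 38 to 42 mm, 75 high; its foot, 5 high, spans x = 10 to 100.
- ground_face (a point): Middle of the front face of the brass grounding bar, 50 mm above the bracket's origin. The face is upright, looks along the bracket's -x, is 80 wide (y) and 50 high (25 to 75 above the bracket's origin). It moves with the bar.
- ground_bar (a joint): How far the grounding bar is pushed back along the bracket's x, m: 0 at rest, 0.015 at its stop; light spring, about 0.4 N plus 0.2 N per mm. Contact counts from 2 mm.
- screwdriver: Bystander: loose screwdriver lying between the nest and the bracket. Origin at its underside's middle (mid-length of the tool, roughly). Leave alone.
- solder_spool: Bystander: loose metal spool, 56 across, 42 high, at the back. Origin at its underside's middle. Leave alone.
- flux_jar: Bystander: loose small jar, 44 across, 50 high, near the robot. Origin at its underside's middle. Leave alone.
- multimeter: Bystander: loose handheld meter, 160 x 80 x 42, on the right. Origin at its underside's middle. Leave alone.
- parts_tray: Bystander: loose divided tray, 100 x 140 x 30, on the right. Origin at its underside's middle. Leave alone.
- small_wrench: Bystander: loose wrench 130 long, on the left. Origin at its underside's middle (mid-length of the tool, roughly). Leave alone.
- heat_sink: Bystander: loose aluminium block, 50 x 50 x 30, on the left. Origin at its underside's middle. Leave alone.
Things that resemble listed ones, but are neither listed nor needed, are in the scene too. Leave any brown look-alike of the ground_bracket alone.

How it is judged:
On the way, in this order (a step that is already met when the one before it is completed fails the run):
1. a short end of the lifted carrier pushes the grounding bar back at least 2 mm (value of joint ground_bar above 0.002 m and contact force between carrier and ground_bracket above 0.3 N and height (world z) of carrier above 0.012 m and x of ground_face in the frame of carrier between -0.045 and 0.066 m and (y of ground_face in the frame of carrier above 0.052 m or y of ground_face in the frame of carrier below -0.052 m)), for 0.1 s.
2. the plain edge is at least 8 mm under the leaf, the leaf still down (x of carrier_edge in the frame of nest above 0.044 m and z of carrier_edge in the frame of nest between 0.026 and 0.04 m and y of carrier_edge in the frame of nest between -0.02 and 0.02 m and value of joint lap_leaf below 0.08 rad), for 0.1 s.
At the end, for the whole second after the job is handed in: Fingers still on the carrier (over 2 N); its plain edge under the leaf within 8 mm of the stops, 8 mm of the middle and 3 mm of the deck; yaw within 0.09 rad, tilt within 0.045 rad; pin bed down at least 4.5 of 6 mm, over 3 N on the nest; leaf below 0.05 rad; all still for the last second (x of carrier_edge in the frame of nest above 0.052 m and y of carrier_edge in the frame of nest between -0.008 and 0.008 m and z of carrier_edge in the frame of nest between 0.027 and 0.033 m and angle between the x axis of carrier and the x axis of nest, either way round below 0.09 rad and angle between the z axis of carrier and the z axis of nest, either way round below 0.045 rad and value of joint pin_bed above 0.0045 m and value of joint lap_leaf below 0.05 rad and contact force between the fingers and carrier above 2 N and contact force between carrier and nest above 3 N and linear speed of carrier below 0.02 m/s); the arm keeps its last pose, push and grip.
It fails at once if the grounding bar is driven back to its stop (value of joint ground_bar above 0.0145 m).
It fails at once if the leaf is lifted (its lip rises more than about 6 mm) (value of joint lap_leaf above 0.1 rad).
It fails at once if a bystander is moved by more than 30 mm (distance of any of screwdriver, solder_spool, flux_jar, multimeter, parts_tray, small_wrench, heat_sink from where it was at the start of the episode above 0.03 m).
It also fails if it takes over 48 s, if anything falls off the work surface, if the arm or the gripper's body presses on something with over 40 N, if the wrist force passes 120 N, or if a joint passes its speed limit or range.

### The arm

A 6-joint arm with a two-finger parallel gripper is mounted at the origin on the work surface. World frame = base frame: x ahead of the robot, y to its left, z up, the work surface at z = 0. Lengths are in m, angles in rad, forces in N, time in s.
With the tool pointing down it reaches from about 0.375 to 0.9 m from the base axis. Payload 3.1 kg.
Tool frame: the origin (TCP) lies midway between the tips of the shut fingers; the grasp point (between the pads) lies 19 mm behind it (pinch_z is the distance from the TCP to the grasp point, in m); y points along the fingers, z is the direction in which the jaws open and shut, and the axes are right-handed (so a half turn about y gives the same grasp; the last joint's range is limited). The gripper opens to 87 mm and grips with 3 to 60 N. Pads are 19 mm wide; open, the fingers measure 117 mm over their backs; the gripper's body (75 mm by 190 mm) begins 51 mm behind the grasp point.
Start: joints at [1.107, 0.527, 1.433, -0, 1.181, -0.178], TCP at [0.176, 0.6, 0.223] pointing down, gripper open.
Joint ranges: [-3.08, 3.08], [-0.75, 2.2], [0.22, 2.44], [-1.43, 4.57], [0, 2.65], [-2.85, 2.85]. Speed limits (rad/s): [2.79, 2.79, 3.14, 3.14, 3.14, 3.14].

### API

Orientations are given as a unit quaternion [x, y, z, w].
In Python, from rig import * gives the robot as it stands.
- The arm moves only by the tool drive_tool, never from a script. Its argument "plan" is a list of rows, each a list of 7 numbers: the shift along the tool's x, y, z in mm, then the turn, a rotation vector about the tool's x, y, z in degrees, then the finger opening in mm, from 0 to 87. A call has 1 to 10 rows; each row is the pose to reach, as a shift and turn from the pose commanded when the call began, along the tool's axes at that moment; what a row does not reach only later rows make up. A row lasts 1/10 s, in which the tool goes at most 50 mm and 8.59 degrees, less where a joint would pass 70% of its speed; a pose out of reach is approached as far as the arm can. A call with a gripper value outside its range is refused whole. The fingers move at their own pace and stop on an object; "newtons" is the grip in N (left out, the last holds). Time passes only in rows, so rows that repeat a pose let the fingers close. It gives the time, the measured TCP pose, the force and the opening at its end, in the units of the state.
- get_obs(): the state, without advancing time (a new reading comes with each control period).
- camera(name): name is "side" or "top"; returns the picture (400x640x3 uint8, blue, green, red); there is no depth.
- get_calibration(name): a dict with "fx", "fy", "cx", "cy" (pixels), "origin" and "rotation" of the camera in the world. Camera axes: x right, y down, z forward; pixel columns grow to the right and rows downward; lengths in m; the calibration is good to about 2 mm. A picture is of the moment at which its call begins. get_calibration takes no time and is no camera call.
- hand_in(): hands the job in, once; it reports no verdict.
Trained networks look in the newest picture that a camera, given by its name, has taken for a name from the list of things; names that differ only in an ending like _2 or _b are one class to them, and where a whole thing is asked for, a point or a joint stands for the part that bears it (a point fixed in the world has none). Each returns a list of dicts, best first, with "conf" (0 to 1); they miss things now and then, are a little off and sometimes report something else, mostly with a low value. They report only what shows in the picture. A call takes as long as a camera call. They do not tell look-alikes from the thing itself.
- spot_in(camera, target): "location" ([column, row] in pixels, amid what is visible of it).
- mark_of(camera, target): "location" ([column, row] in pixels: a listed point, or the origin of a listed thing).
The state is a dict: "time": time; "q": joint angles; "joint_velocities": joint speeds; "joint_torque": joint torques, N m; "position": TCP position; "tool_rot": TCP orientation; "ft_force": force on the tool from outside, world axes, zero at the start; "moment": the same for the moment, N m; "grip_width": finger opening in m.
Only numpy, scipy, OpenCV 4.12 (cv2) and the standard library are available. Lean on these libraries where they do the work, as an engineer would, in place of code of your own. Each camera call takes 0.05 s, during which the arm holds its last target. There are 200 camera calls.

## Working session

There is one attempt and no reset: what is moved stays moved. The work goes in short steps, Python scripts to look and compute and a tool call to move; the robot and the scene stay as the last step left them, time stands still between calls to the robot, and variables do not carry over. Pictures are saved under pics/ and viewed, about 8 in all and at most 12, crops included, and the job is handed in when it is done.

Besides the shell and the picture viewer there is one more tool, called after ">>>" by a JSON object that holds its "op" and its "data", one argument or row to a line. drive_tool: Moves the arm, as the interface text tells. Its arguments: {"type":"object","properties":{"plan":{"type":"array","items":{"type":"array","items":{"type":"number"}}},"newtons":{"type":"number"}},"required":["plan"]}

```bash
ls; mkdir -p pics; cat > h.py <<'E'
from rig import *
import numpy as np, cv2
from scipy.spatial.transform import Rotation as R
def ray(cam,px):
    c=get_calibration(cam); d=np.array([(px[0]-c["cx"])/c["fx"],(px[1]-c["cy"])/c["fy"],1.])
    return np.array(c["origin"]),np.array(c["rotation"])@d
def onz(cam,px,z):
    o,d=ray(cam,px); return o+d*(z-o[2])/d[2]
def proj(cam,p):
    c=get_calibration(cam); q=np.array(c["rotation"]).T@(np.array(p)-np.array(c["origin"]))
    return np.array([c["fx"]*q[0]/q[2]+c["cx"],c["fy"]*q[1]/q[2]+c["cy"]])
def tri(p1,p2):
    (a,u),(b,v)=ray("top",p1),ray("side",p2)
    A=np.stack([u,-v],1); s=np.linalg.lstsq(A,b-a,rcond=None)[0]
    x,y=a+u*s[0],b+v*s[1]; return (x+y)/2,np.linalg.norm(x-y)
E
python3 - <<'E'
from h import *
np.set_printoptions(precision=4,suppress=True)
for c in("top","side"):
    cv2.imwrite(f"pics/{c}0.png",camera(c)); print(c,get_calibration(c))
    for t in["carrier","carrier_fin","carrier_edge","nest","nest_stop","leaf_lip","ground_bracket","ground_face"]:
        print(c,t,[(np.round(d["location"],1).tolist(),round(d["conf"],2)) for d in mark_of(c,t)[:4]])
print(get_obs())
E
```

```text
pics
top {'fx': 433.2830472374878, 'fy': 433.2830472374878, 'cx': 324.0169456458714, 'cy': 198.47928000363547, 'origin': array([0.4048, 0.0007, 1.1928]), 'rotation': array([-0.6991,  0.7142, -0.0152,  0.0307])}
top carrier [([389.3, 202.0], 0.68), ([483.3, 211.8], 0.41)]
top carrier_fin [([391.4, 198.9], 0.98)]
top carrier_edge [([373.9, 184.7], 0.73)]
top nest [([270.0, 177.2], 0.6), ([389.5, 199.5], 0.52)]
top nest_stop [([265.6, 152.6], 0.68), ([391.9, 200.5], 0.61), ([481.3, 211.5], 0.38)]
top leaf_lip [([267.9, 162.2], 0.64), ([410.1, 139.9], 0.46)]
top ground_bracket [([448.5, 327.5], 0.58), ([412.6, 141.3], 0.56)]
top ground_face [([417.2, 134.9], 0.71), ([453.8, 332.4], 0.65)]
side {'fx': 389.36902008518246, 'fy': 389.36902008518246, 'cx': 319.53303847262146, 'cy': 192.70272998069726, 'origin': array([ 0.0385, -0.6882,  0.708 ]), 'rotation': array([ 0.8665, -0.2426,  0.1079, -0.4228])}
side carrier [([366.7, 244.8], 0.79)]
side carrier_fin [([367.0, 241.8], 0.85)]
side carrier_edge [([369.4, 230.9], 0.77)]
side nest [([320.5, 174.5], 0.56)]
side nest_stop [([339.9, 157.2], 0.62)]
side leaf_lip [([329.5, 159.9], 0.93)]
side ground_bracket [([263.7, 367.1], 0.87), ([435.7, 237.6], 0.57)]
side ground_face [([441.0, 225.8], 0.95), ([260.9, 355.9], 0.75), ([365.8, 239.5], 0.5), ([301.4, 128.3], 0.37)]
{'time': 0.9, 'q': array([ 1.1065,  0.5275,  1.4327,  0.    ,  1.1814, -0.1785]), 'joint_velocities': array([-0.0023, -0.0015,  0.0022, -0.0008,  0.0007,  0.0019]), 'joint_torque': array([  0.0001, -43.9994, -17.6991,   0.0634,   0.0501,  -0.    ]), 'position': array([0.1762, 0.5996, 0.2226]), 'tool_rot': array([ 0.6999, -0.1007,  0.1007, -0.6999]), 'ft_force': array([-0.0364, -0.008 , -0.3989]), 'moment': array([-0.034 ,  0.0103, -0.0135]), 'grip_width': 0.08683278987312916}
```

```bash
sed -i 's/np.array(c\["rotation"\])/R.from_quat(c["rotation"]).as_matrix()/' h.py
python3 - <<'E'
from h import *
np.set_printoptions(precision=4,suppress=True)
for n,a,b in[("carrier",(389.3,202),(366.7,244.8)),("fin",(391.4,198.9),(367,241.8)),("edge",(373.9,184.7),(369.4,230.9)),("nest",(270,177.2),(320.5,174.5)),("stop",(265.6,152.6),(339.9,157.2)),("lip",(267.9,162.2),(329.5,159.9)),("gb1",(412.6,141.3),(435.7,237.6)),("gb2",(448.5,327.5),(263.7,367.1)),("gf1",(417.2,134.9),(441,225.8)),("gf2",(453.8,332.4),(260.9,355.9))]: print(n,*tri(a,b))
E
```

```text
carrier [ 0.4725 -0.1552  0.0042] 0.009123714195365258
fin [ 0.4765 -0.1573  0.0149] 0.00034132931658254845
edge [ 0.5182 -0.1129 -0.0054] 0.00036631575408039316
nest [ 0.5445  0.177  -0.0091] 0.0036653036478118423
stop [0.6121 0.1796 0.0304] 0.007395996313127509
lip [0.5792 0.1764 0.0342] 0.006103475149256462
gb1 [ 0.6385 -0.2248  0.0009] 0.007285864478606605
gb2 [ 0.127  -0.3042 -0.0076] 0.0030382293767691974
gf1 [ 0.6461 -0.2288  0.0415] 0.003299659259388171
gf2 [ 0.1252 -0.3061  0.0375] 0.0040745725131125675
```

View pics/top0.png

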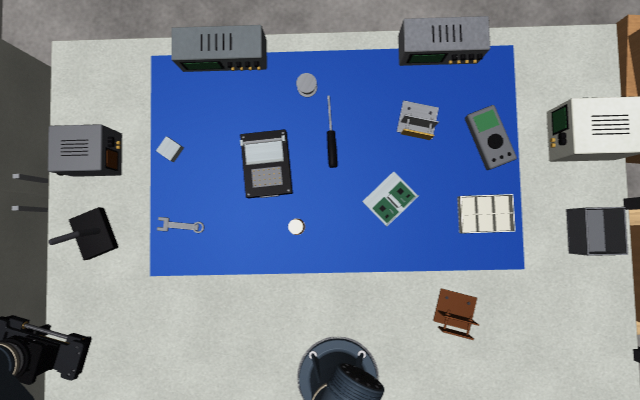

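View pics/side0.png

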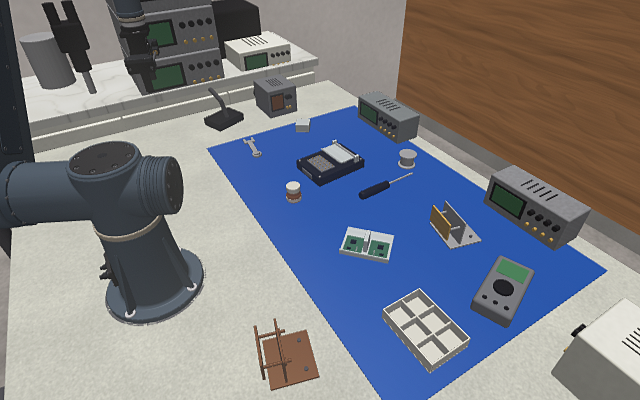

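```bash
python3 - <<'E'
from h import *
t=cv2.imread("pics/top0.png");s=cv2.imread("pics/side0.png")
def c(im,x,y,w=80,h=60): return cv2.resize(im[y-h//2:y+h//2,x-w//2:x+w//2],(400,300),interpolation=cv2.INTER_CUBIC)
cv2.imwrite("pics/c1.png",np.vstack([np.hstack([c(t,390,200),c(t,418,120)]),np.hstack([c(t,266,163,108,81),c(s,367,244)])]))
E
```

```text
(no output)
```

View pics/c1.png

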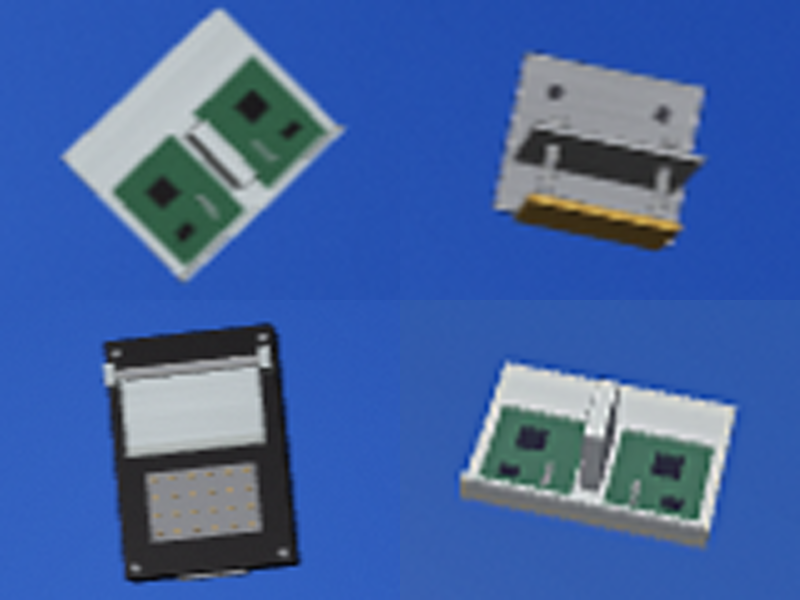

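```bash
cat > fit.py <<'E'
from h import *
from scipy.optimize import least_squares
def fit(obs,x0,sc=1.):
    def w(p,m): return np.array([p[0],p[1],0])+R.from_euler("z",p[2]).apply(np.array(m)/1000.)
    f=lambda p:np.concatenate([(proj(c,w(p,m))-px) for c,m,px in obs])
    r=least_squares(f,x0,loss="soft_l1",x_scale=[.1,.1,1]); return r.x,f(r.x).reshape(-1,2)
if __name__=="__main__":
    np.set_printoptions(precision=4,suppress=True)
    T,S="top","side"
    C=[(T,(58,60,4),(362.6,201)),(T,(58,-60,4),(393.6,171.6)),(T,(-37,-60,14),(419,195.6)),(T,(-37,60,14),(386.6,226.4)),(T,(0,0,42),(394.4,201)),(S,(58,60,4),(348,226.4)),(S,(58,-60,4),(394.6,235)),(S,(-37,60,14),(339.4,249))]
    N=[(T,(125,63,30),(240.4,133.9)),(T,(125,-63,30),(285.5,129.3)),(T,(-50,63,30),(246.6,197.6)),(T,(-50,-63,30),(292.6,193.3)),(S,(36,0,41),(329.5,159.9))]
    B=[(T,(0,40,75),(403.6,129.4)),(T,(0,-40,75),(434.6,135.6)),(T,(0,40,25),(401,133.6)),(T,(0,-40,25),(431,139.6)),(S,(0,0,50),(441,225.8))]
    for n,o,x in(("carrier",C,(.476,-.157,.7)),("nest",N,(.545,.177,.1)),("bracket",B,(.64,-.225,-.2))):
        p,r=fit(o,x); print(n,p,np.degrees(p[2]));print(r.round(1).tolist())
    print(R.from_quat([0.6999,-0.1007,0.1007,-0.6999]).as_matrix())
E
python3 fit.py
```

```text
carrier [ 0.4709 -0.162   0.7349] 42.10597964738319
[[-0.4, -0.2], [0.2, -0.7], [-0.4, 0.0], [0.1, -0.4], [0.2, -0.7], [-0.0, 0.4], [-0.8, 0.8], [-0.7, 0.7]]
nest [0.5419 0.1766 0.0848] 4.858220664966741
[[-0.0, 0.4], [0.7, -0.1], [-0.3, 0.3], [0.1, -0.4], [0.0, -2.2]]
bracket [ 0.6439 -0.2278 -0.2275] -13.035218896090523
[[0.9, 0.0], [0.3, -0.1], [0.5, -0.0], [-0.4, -0.2], [-1.0, -2.4]]
[[ 0.9594  0.      0.2819]
 [-0.2819  0.      0.9594]
 [ 0.     -1.      0.    ]]
```

>>> {"op": "drive_tool", "data": {
  "plan": [
    [360,0,-260,0,60,0,50],
    [360,0,-260,0,60,0,50],
    [360,0,-260,0,60,0,50],
    [360,0,-260,0,60,0,50],
    [360,0,-260,0,60,0,50],
    [360,0,-260,0,60,0,50],
    [360,0,-260,0,60,0,50],
    [360,0,-260,0,60,0,50],
    [360,0,-260,0,60,0,50],
    [360,0,-260,0,60,0,50]
  ],
  "newtons": 20
}}

```text
time: 1.9
position: [0.4526, 0.2449, 0.223]
tool_rot: [-0.554, 0.438, -0.44, 0.555]
ft_force: [0.2, 1.0, 1.0]
grip_width: 0.0497
```

```bash
cat > go.py <<'E'
# usage: go.py x y z yaw_deg -> shift mm (tool axes) and turn deg from commanded ~ measured pose
from h import *; import sys
o=get_obs(); x,y,z,yaw=map(float,sys.argv[1:5])
Q=R.from_quat(o["tool_rot"]); a=np.radians(yaw); c,s=np.cos(a),np.sin(a)
G=R.from_matrix(np.array([[c,0,-s],[s,0,c],[0,-1,0]]))
print("shift",(Q.inv().apply(np.array([x,y,z])-o["position"])*1000).round(1),"turn",np.degrees((Q.inv()*G).as_rotvec()).round(1))
print("t",o["time"],"pos",o["position"].round(4),"F",o["ft_force"].round(2),"w",round(o["grip_width"],4),"q6",o["q"][5].round(2))
E
python3 go.py .4709 -.162 .1 -137.9
```

```text
shift [400.1 123.3 -75.8] turn [-0.2 61.1 -0. ]
t 1.9 pos [0.4526 0.2449 0.223 ] F [0.24 1.02 0.97] w 0.0497 q6 0.05
```

>>> {"op": "drive_tool", "data": {
  "plan": [
    [400,123,-76,0,61,0,50],
    [400,123,-76,0,61,0,50],
    [400,123,-76,0,61,0,50],
    [400,123,-76,0,61,0,50],
    [400,123,-76,0,61,0,50],
    [400,123,-76,0,61,0,50],
    [400,123,-76,0,61,0,50],
    [400,123,-76,0,61,0,50],
    [400,123,-76,0,61,0,50],
    [400,123,-76,0,61,0,50]
  ]
}}

```text
time: 2.9
position: [0.4695, -0.161, 0.0988]
tool_rot: [0.255, -0.659, 0.66, -0.256]
ft_force: [0.3, 0.1, 0.2]
grip_width: 0.0498
```

```bash
python3 go.py .4709 -.162 .01 -137.9; python3 - <<'E'
from h import *
s=camera("side");t=camera("top")
c=lambda im,x,y:cv2.resize(im[y-45:y+45,x-60:x+60],(400,300),interpolation=cv2.INTER_CUBIC)
cv2.imwrite("pics/g1.png",np.hstack([c(t,390,200),c(s,367,234)]))
E
```

```text
shift [-0.3 88.8  1.6] turn [-0.1  0.3 -0. ]
t 2.9 pos [ 0.4695 -0.161   0.0988] F [0.26 0.13 0.18] w 0.0498 q6 0.28
```

View pics/g1.png

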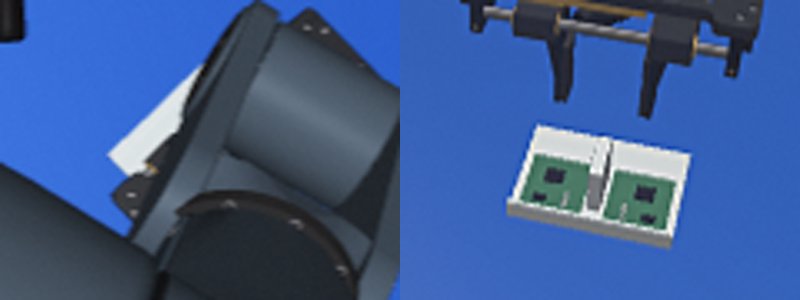

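The right half shows the open fingers at (560,95) and (645,110) straddling the fin at (598,170). They line up across carrier y, so I'll descend and pinch.

>>> {"op": "drive_tool", "data": {
  "plan": [
    [0,40,1.5,0,0,0,50],
    [0,75,1.5,0,0,0,50],
    [0,88,1.5,0,0,0,50],
    [0,88,1.5,0,0,0,50],
    [0,88,1.5,0,0,0,0],
    [0,88,1.5,0,0,0,0],
    [0,88,1.5,0,0,0,0],
    [0,88,1.5,0,0,0,0],
    [0,88,1.5,0,0,0,0],
    [0,88,1.5,0,0,0,0]
  ],
  "newtons": 30
}}

```text
time: 4.0
position: [0.4703, -0.1596, 0.012]
tool_rot: [0.257, -0.658, 0.659, -0.257]
ft_force: [1.1, -1.8, 0.5]
grip_width: 0.0098
```

>>> {"op": "drive_tool", "data": {
  "plan": [
    [0,0,0,0,0,0,0],
    [0,0,0,0,0,0,0],
    [0,-20,0,0,0,0,0],
    [0,-60,0,0,0,0,0],
    [0,-90,0,0,0,0,0],
    [0,-90,0,0,0,0,0],
    [0,-90,0,0,0,0,0]
  ],
  "newtons": 60
}}

```text
time: 4.7
position: [0.4691, -0.1587, 0.1014]
tool_rot: [-0.257, 0.659, -0.659, 0.257]
ft_force: [-0.2, 0.1, -3.1]
grip_width: 0.0094
```

```bash
python3 go.py .536 -.203 .055 -103; python3 - <<'E'
from h import *
s=camera("side")
cv2.imwrite("pics/g2.png",cv2.resize(s[150:270,290:450],(640,480),interpolation=cv2.INTER_CUBIC))
E
```

```text
shift [-19.2  46.3  77.9] turn [  0.  -34.4  -0. ]
t 4.7 pos [ 0.4691 -0.1587  0.1014] F [-0.15  0.11 -3.11] w 0.0094 q6 0.27
```

View pics/g2.png

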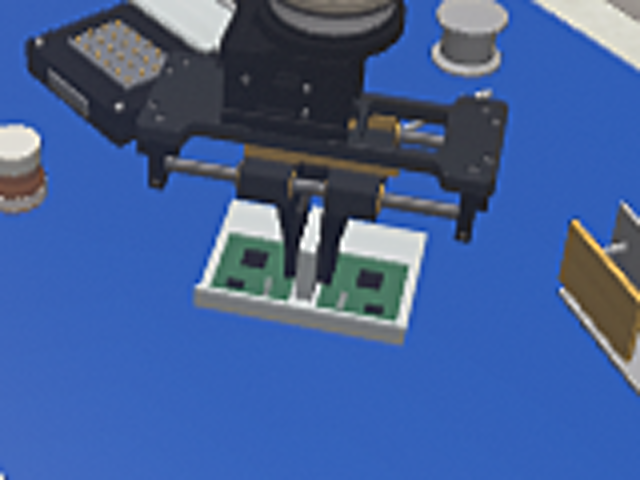

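The carrier is held level by its fin at about (305,255), and the brass bar is at (600,290). Now to the pre-contact pose.

>>> {"op": "drive_tool", "data": {
  "plan": [
    [-19,0,78,0,-34.5,0,0],
    [-19,0,78,0,-34.5,0,0],
    [-19,0,78,0,-34.5,0,0],
    [-19,0,78,0,-34.5,0,0],
    [-19,44,78,0,-34.5,0,0],
    [-19,44,78,0,-34.5,0,0],
    [-19,44,78,0,-34.5,0,0]
  ]
}}

```text
time: 5.45
position: [0.5342, -0.2022, 0.0551]
tool_rot: [-0.442, 0.555, -0.551, 0.44]
ft_force: [0.1, -0.4, -1.8]
grip_width: 0.0098
```

```bash
python3 go.py .5854 -.2143 .057 -103; python3 - <<'E'
from h import *
s=camera("side")
cv2.imwrite("pics/g3.png",cv2.resize(s[170:290,340:500],(640,480),interpolation=cv2.INTER_CUBIC))
for p in((0,40,75),(0,-40,75),(0,40,25),(0,-40,25)):
    w=np.array([.6439,-.2278,0])+R.from_euler("z",-.2275).apply(np.array(p)/1000); print(p,((proj("side",w)-[340,170])*4).round(0))
E
```

```text
shift [ 0.4 -2.2 52.6] turn [ 0.4  0.1 -0.1]
t 5.45 pos [ 0.5342 -0.2022  0.0551] F [ 0.11 -0.45 -1.82] w 0.0098 q6 -0.33
(0, 40, 75) [372. 143.]
(0, -40, 75) [444. 226.]
(0, 40, 25) [360. 202.]
(0, -40, 25) [428. 287.]
```

View pics/g3.png

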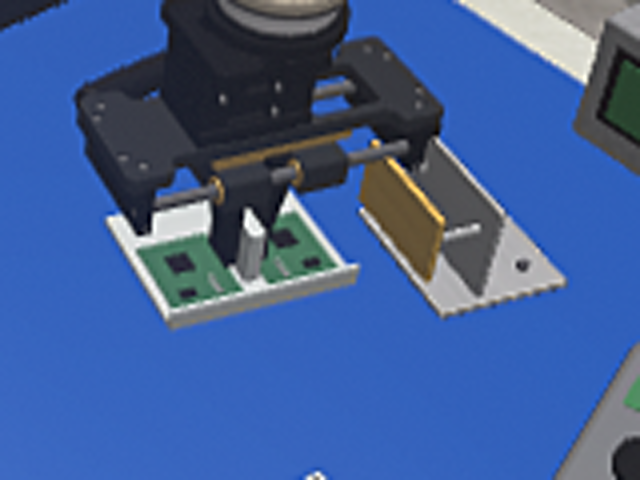

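The bar's projected corners match the picture: predicted (372,143) and (444,226), seen (376,143) and (443,222). The gap looks to be about 50 mm, so I'll approach slowly.

>>> {"op": "drive_tool", "data": {
  "plan": [
    [0,0,25,0,0,0,0],
    [0,0,42,0,0,0,0],
    [0,0,46,0,0,0,0],
    [0,0,49,0,0,0,0],
    [0,0,52,0,0,0,0],
    [0,0,54,0,0,0,0],
    [0,0,54,0,0,0,0]
  ]
}}

```text
time: 6.2
position: [0.5884, -0.2153, 0.0577]
tool_rot: [-0.441, 0.553, -0.553, 0.441]
ft_force: [-1.5, 0.8, -1.1]
grip_width: 0.0096
```

```bash
python3 go.py .5854 -.2143 .057 -103; python3 - <<'E'
from h import *
for i in range(5): camera("side"); print(get_obs()["ft_force"].round(2))
E
```

```text
shift [-0.3  0.7 -3.2] turn [ 0.1  0.1 -0. ]
t 6.2 pos [ 0.5884 -0.2153  0.0577] F [-1.51  0.77 -1.1 ] w 0.0096 q6 -0.3
[-0.99  0.67 -0.59]
[-1.61  0.84 -0.95]
[-0.95  0.67 -2.22]
[-1.73 -0.04 -1.26]
[-1.09  0.82 -1.8 ]
```

>>> {"op": "drive_tool", "data": {
  "plan": [
    [0,0,1,0,0,0,0],
    [0,0,2,0,0,0,0],
    [0,0,2,0,0,0,0],
    [0,0,2,0,0,0,0]
  ]
}}

```text
time: 6.85
position: [0.5908, -0.2159, 0.0574]
tool_rot: [-0.441, 0.553, -0.553, 0.441]
ft_force: [-2.1, 0.9, -1.2]
grip_width: 0.0096
```

```bash
python3 - <<'E'
from h import *
F=[]
for i in range(6): s=camera("side"); F.append(get_obs()["ft_force"])
print(np.mean(F,0),get_obs()["position"])
cv2.imwrite("pics/g4.png",cv2.resize(s[170:260,370:490],(640,480),interpolation=cv2.INTER_CUBIC))
E
```

```text
[-1.84161605  0.74954945 -2.1056237 ] [ 0.59086792 -0.21591027  0.05744201]
```

View pics/g4.png

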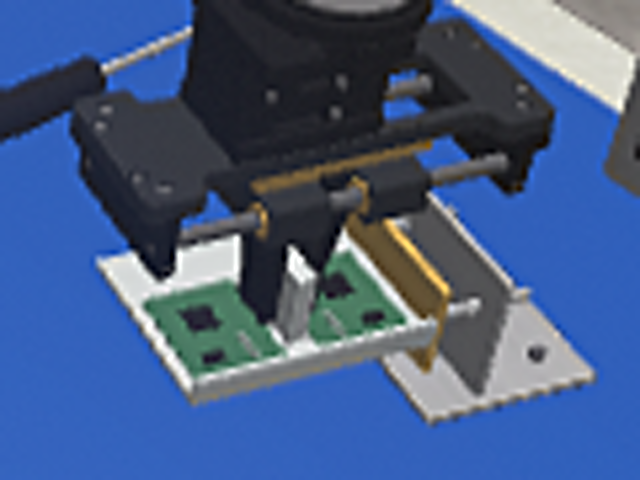

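The carrier end at about (430,330) touches the bar, and the bar rods stick out behind the upright at (515,293), so it is pushed in (about 2 N). Retract, raise and head for the nest.

>>> {"op": "drive_tool", "data": {
  "plan": [
    [0,0,-30,0,0,0,0],
    [0,0,-65,0,0,0,0],
    [0,-40,-75,0,0,0,0],
    [0,-75,-75,0,0,0,0],
    [0,-75,-75,0,0,0,0]
  ]
}}

```text
time: 7.65
position: [0.5221, -0.202, 0.1375]
tool_rot: [0.439, -0.548, 0.558, -0.442]
ft_force: [1.8, -0.8, -1.9]
grip_width: 0.0096
```

```bash
python3 go.py .507 .1736 .130 -175.14
```

```text
shift [-362.9    4.6  -98.5] turn [-0.8 72.3 -0.3]
t 7.65 pos [ 0.5221 -0.202   0.1375] F [ 1.79 -0.84 -1.88] w 0.0096 q6 -0.34
```

>>> {"op": "drive_tool", "data": {
  "plan": [
    [-363,4,-98.5,0,72.2,0,0],
    [-363,4,-98.5,0,72.2,0,0],
    [-363,4,-98.5,0,72.2,0,0],
    [-363,4,-98.5,0,72.2,0,0],
    [-363,4,-98.5,0,72.2,0,0],
    [-363,4,-98.5,0,72.2,0,0],
    [-363,4,-98.5,0,72.2,0,0],
    [-363,4,-98.5,0,72.2,0,0],
    [-363,4,-98.5,0,72.2,0,0],
    [-363,4,-98.5,0,72.2,0,0]
  ]
}}

```text
time: 8.65
position: [0.5031, 0.1788, 0.128]
tool_rot: [-0.031, 0.707, -0.706, 0.032]
ft_force: [0.6, -0.4, -2.5]
grip_width: 0.0097
```

>>> {"op": "drive_tool", "data": {
  "plan": [
    [0,0,0,0,0,0,0],
    [0,20,0,0,0,0,0],
    [0,35,0,0,0,0,0],
    [0,35,0,0,0,0,0],
    [0,35,0,0,0,0,0],
    [0,35,0,0,0,0,0]
  ]
}}

```text
time: 9.25
position: [0.5037, 0.1758, 0.0942]
tool_rot: [-0.03, 0.706, -0.706, 0.031]
ft_force: [0.6, 0.6, -3.2]
grip_width: 0.0093
```

```bash
python3 go.py .507 .1736 .095 -175.14; python3 - <<'E'
from h import *
s=camera("side");t=camera("top");cv2.imwrite("pics/n_top.png",t);cv2.imwrite("pics/n_side.png",s)
c=lambda im,x,y:cv2.resize(im[y-50:y+50,x-60:x+60],(480,400),interpolation=cv2.INTER_CUBIC)
a,b=c(t,270,165),c(s,325,150)
for im,cam,x,y in((a,"top",270,165),(b,"side",325,150)):
    for p,col in([((*q,30),(0,0,255)) for q in((125,63),(125,-63),(-50,63),(-50,-63))]+[((36,0,41),(0,255,255)),((36,50,48),(0,255,255)),((36,-50,48),(0,255,255))]):
        w=np.array([.5419,.1766,0])+R.from_euler("z",.0848).apply(np.array(p)/1000)
        u=((proj(cam,w)-[x-60,y-50])*4).astype(int); cv2.circle(im,tuple(int(k) for k in u),4,col,1)
cv2.imwrite("pics/n1.png",np.hstack([a,b])[:, :].copy() if 0 else cv2.resize(np.hstack([a,b]),(800,333)))
E
```

```text
shift [-3.1 -0.8  2.4] turn [-0.   0.  -0.1]
t 9.25 pos [0.5037 0.1758 0.0942] F [ 0.63  0.56 -3.16] w 0.0093 q6 1.61
```

View pics/n1.png

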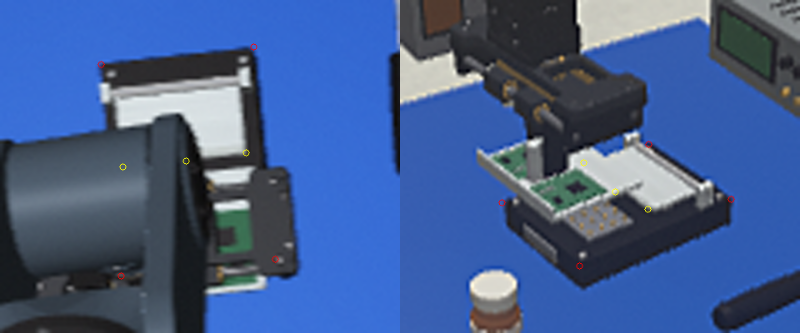

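The carrier's plain edge faces the leaf, with the leaf's lip near (615,185) in the right half, and the nest overlay fits. One larger side crop will refine the carrier-to-nest offset.

```bash
python3 - <<'E'
from h import *
s=cv2.imread("pics/n_side.png")[125:200,290:390]
cv2.imwrite("pics/n2.png",cv2.resize(s,(800,600),interpolation=cv2.INTER_CUBIC))
for n,o,P in(("nest",(.5419,.1766,0,.0848),((125,-63,30),(-50,-63,30),(-50,63,30),(-25,-40,36),(25,-40,36),(-25,40,36))),("car",(.5037,.1758,.082,.0848),((58,-60,4),(-37,-60,14),(-37,60,14),(-20,-5,42),(-20,5,42),(58,-60,0)))):
    for p in P: print(n,p,((proj("side",np.array(o[:3])+R.from_euler("z",o[3]).apply(np.array(p)/1000))-[290,125])*8).round(0))
E
```

```text
nest (125, -63, 30) [595. 280.]
nest (-50, -63, 30) [231. 439.]
nest (-50, 63, 30) [ 45. 287.]
nest (-25, -40, 36) [250. 373.]
nest (25, -40, 36) [356. 328.]
nest (-25, 40, 36) [130. 279.]
car (58, -60, 4) [375. 241.]
car (-37, -60, 14) [161. 306.]
car (-37, 60, 14) [-20. 164.]
car (-20, -5, 42) [110. 157.]
car (-20, 5, 42) [ 95. 146.]
car (58, -60, 0) [375. 250.]
```

View pics/n2.png

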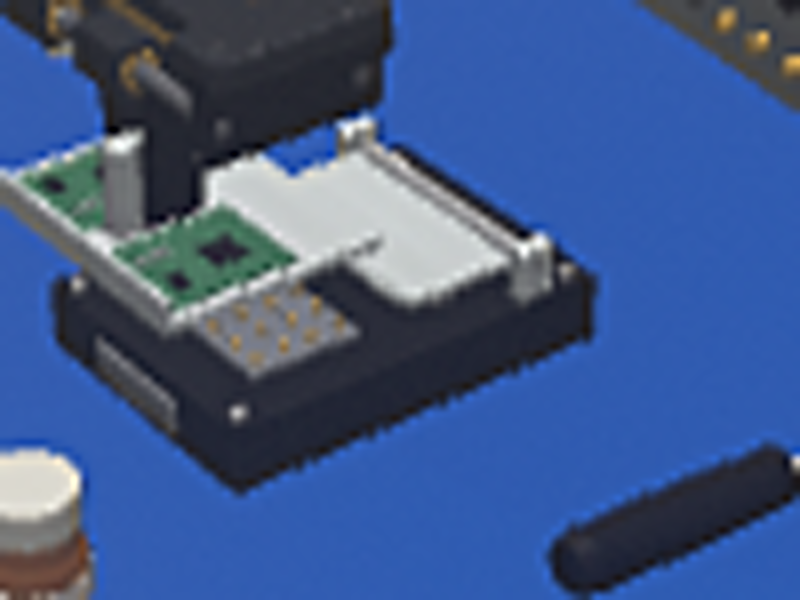

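>>> {"op": "drive_tool", "data": {
  "plan": [
    [-6,0,2.4,0,0,0,0],
    [-6,20,2.4,0,0,0,0],
    [-6,35,2.4,0,0,0,0],
    [-6,41,2.4,0,0,0,0],
    [-6,43,2.4,0,0,0,0],
    [-6,43,2.4,0,0,0,0],
    [-6,43,2.4,0,0,0,0]
  ]
}}

```text
time: 10.05
position: [0.5096, 0.1747, 0.0512]
tool_rot: [-0.03, 0.706, -0.706, 0.031]
ft_force: [0.3, -0.2, -1.7]
grip_width: 0.0098
```

```bash
python3 go.py .5101 .1739 .046 -175.14
```

```text
shift [-0.4  5.2  0.8] turn [ 0.   0.1 -0.1]
t 10.05 pos [0.5096 0.1747 0.0512] F [ 0.26 -0.19 -1.7 ] w 0.0098 q6 1.61
```

>>> {"op": "drive_tool", "data": {
  "plan": [
    [0,2,0.8,0,0,0,0],
    [0,4,0.8,0,0,0,0],
    [0,6,0.8,0,0,0,0],
    [0,6,0.8,0,0,0,0]
  ]
}}

```text
time: 10.45
position: [0.5096, 0.1738, 0.0449]
tool_rot: [-0.03, 0.706, -0.706, 0.031]
ft_force: [-0.5, 0.2, 3.7]
grip_width: 0.0094
```

```bash
python3 - <<'E'
from h import *
F=[]
for i in range(5): s=camera("side"); F.append(get_obs()["ft_force"])
print(np.mean(F,0),get_obs()["position"])
E
python3 go.py .5101 .1739 .044 -175.14
```

```text
[ 0.17972692 -0.02660294  2.78887045] [0.50956513 0.17379216 0.04486944]
shift [-0.5  0.9 -0.1] turn [-0.   0.1 -0.1]
t 10.7 pos [0.5096 0.1738 0.0449] F [ 0.24 -0.09  3.19] w 0.0095 q6 1.61
```

>>> {"op": "drive_tool", "data": {
  "plan": [
    [-4,0,0,0,0,0,0],
    [-8,0,0,0,0,0,0],
    [-12,0,0,0,0,0,0],
    [-16,0,0,0,0,0,0],
    [-20,0,0,0,0,0,0],
    [-20,0,0,0,0,0,0]
  ]
}}

```text
time: 11.3
position: [0.53, 0.1756, 0.0446]
tool_rot: [-0.03, 0.707, -0.706, 0.031]
ft_force: [-2.5, -0.7, 3.6]
grip_width: 0.0094
```

```bash
python3 - <<'E'
from h import *
F=[]
for i in range(4): s=camera("side"); F.append(get_obs()["ft_force"])
print(np.mean(F,0))
cv2.imwrite("pics/n3.png",cv2.resize(s[125:200,290:390],(800,600),interpolation=cv2.INTER_CUBIC))
E
python3 go.py .5419 .1766 .044 -175.14
```

```text
[-1.08425084  0.17289847  3.27151746]
shift [-11.9   0.8   0. ] turn [ 0.   0.1 -0.1]
t 11.5 pos [0.53   0.1756 0.0448] F [-1.34 -0.69  3.98] w 0.0096 q6 1.6
```

View pics/n3.png

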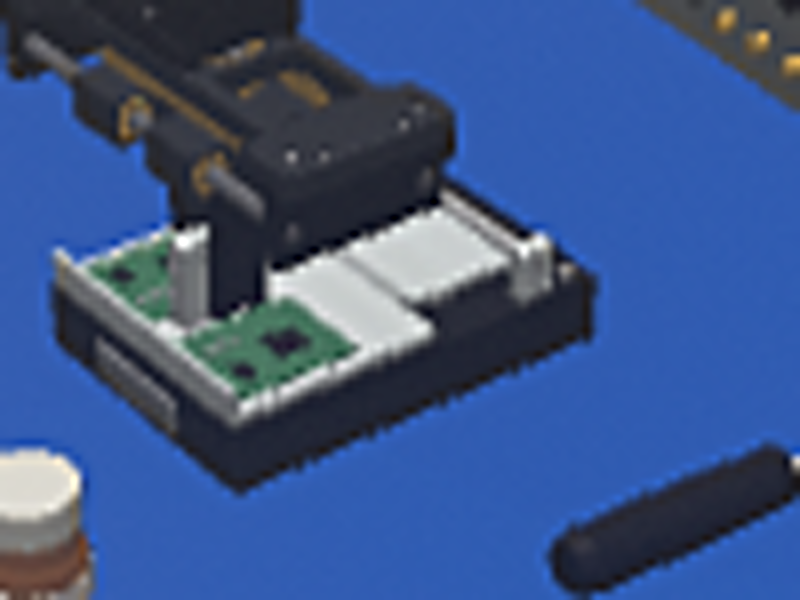

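The plain edge's near corner at (437,330) is now beside and under the leaf lip at (410,300). The leaf is unmoved and yaw is square. Continue to the stops.

>>> {"op": "drive_tool", "data": {
  "plan": [
    [-4,0,0,0,0,0,0],
    [-7,0,0.4,0,0,0,0],
    [-9,0,0.8,0,0,0,0],
    [-9,0,0.8,0,0,0,0]
  ]
}}

```text
time: 11.9
position: [0.5383, 0.1755, 0.0445]
tool_rot: [-0.03, 0.706, -0.706, 0.03]
ft_force: [-3.5, 0.3, 3.8]
grip_width: 0.0099
```

```bash
python3 - <<'E'
from h import *
F=[]
for i in range(4): s=camera("side"); F.append(get_obs()["ft_force"])
print(np.mean(F,0))
cv2.imwrite("pics/n4.png",cv2.resize(s[125:200,290:390],(800,600),interpolation=cv2.INTER_CUBIC))
q=onz("side",(290+437/8,125+330/8),.0375); print(R.from_euler("z",-.0848).apply(q-[.5419,.1766,0]))
E
python3 go.py .5419 .1766 .044 -175.14
```

```text
[-2.35639555 -0.03931289  3.70132383]
[ 0.04719128 -0.06150762  0.0375    ]
shift [-3.7  0.6 -0.8] turn [ 0.   0.1 -0. ]
t 12.1 pos [0.5383 0.1755 0.0446] F [-2.43 -0.25  3.  ] w 0.0093 q6 1.6
```

>>> {"op": "drive_tool", "data": {
  "plan": [
    [-1,0,0,0,0,0,0],
    [-2,0,0,0,0,0,0],
    [-3,0,0,0,0,0,0],
    [-3,0,0,0,0,0,0]
  ]
}}

```text
time: 12.5
position: [0.541, 0.1757, 0.0445]
tool_rot: [0.03, -0.706, 0.706, -0.03]
ft_force: [-3.0, 0.1, 3.2]
grip_width: 0.0097
```

>>> {"op": "drive_tool", "data": {
  "plan": [
    [-1,0,0,0,0,0,0],
    [-1,0,0,0,0,0,0],
    [-2,0,0,0,0,0,0],
    [-2,0,0,0,0,0,0]
  ]
}}

```text
time: 12.9
position: [0.5432, 0.1759, 0.0446]
tool_rot: [0.03, -0.706, 0.706, -0.03]
ft_force: [-2.7, -0.7, 2.1]
grip_width: 0.0094
```

>>> {"op": "drive_tool", "data": {
  "plan": [
    [-1,0,0,0,0,0,0],
    [-1,0,0,0,0,0,0],
    [-2,0,0,0,0,0,0],
    [-2,0,0,0,0,0,0]
  ]
}}

```text
time: 13.3
position: [0.5452, 0.1761, 0.0446]
tool_rot: [-0.03, 0.706, -0.706, 0.031]
ft_force: [-3.3, 0.0, 3.9]
grip_width: 0.0097
```

```bash
python3 - <<'E'
from h import *
F=[]
for i in range(4): s=camera("side"); F.append(get_obs()["ft_force"])
print(np.mean(F,0))
cv2.imwrite("pics/n5.png",cv2.resize(s[125:200,290:390],(800,600),interpolation=cv2.INTER_CUBIC))
E
python3 go.py .5419 .1766 .044 -175.14
```

```text
[-3.30089056 -0.72250503  3.75096085]
shift [ 3.2  0.6 -0.8] turn [ 0.   0.1 -0. ]
t 13.5 pos [0.5452 0.1761 0.0446] F [-3.79 -0.75  3.52] w 0.0096 q6 1.6
```

View pics/n5.png

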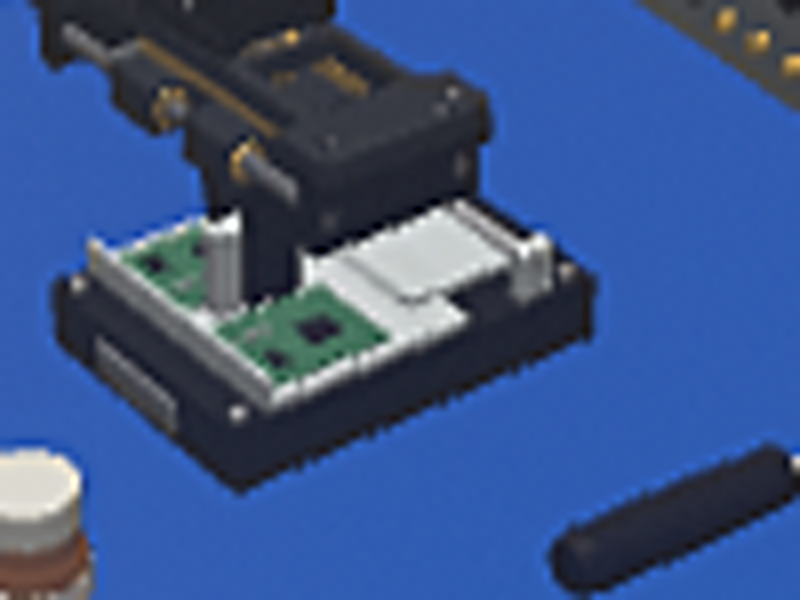

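>>> {"op": "drive_tool", "data": {
  "plan": [
    [-1,0,0,0,0,0,0],
    [-1,0,0,0,0,0,0],
    [-1.5,0,0,0,0,0,0],
    [-1.5,0,0,0,0,0,0]
  ]
}}

```text
time: 13.9
position: [0.5457, 0.1762, 0.0445]
tool_rot: [0.031, -0.706, 0.706, -0.03]
ft_force: [-5.0, -0.6, 5.3]
grip_width: 0.0097
```

```bash
python3 - <<'E'
from h import *
F=[]
for i in range(4): s=camera("side"); F.append(get_obs()["ft_force"])
print(np.mean(F,0))
E
python3 go.py .5419 .1766 .042 -175.14
```

```text
[-4.84292162 -0.19651581  4.45494082]
shift [ 3.7  2.5 -0.7] turn [-0.   0.1  0.1]
t 14.1 pos [0.5457 0.1762 0.0445] F [-5.19 -0.45  4.43] w 0.0096 q6 1.6
```

Stop contact: only 0.5 of the 1.5 mm was made and drag rose to 5 N. Ease 0.5 mm and press down.

>>> {"op": "drive_tool", "data": {
  "plan": [
    [0.5,1,0,0,0,0,0],
    [0.5,2,0,0,0,0,0],
    [0.5,3,0,0,0,0,0],
    [0.5,3.5,0,0,0,0,0],
    [0.5,3.5,0,0,0,0,0]
  ]
}}

```text
time: 14.6
position: [0.5457, 0.1762, 0.042]
tool_rot: [0.031, -0.706, 0.706, -0.03]
ft_force: [-6.9, -1.3, 10.7]
grip_width: 0.0096
```

```bash
python3 - <<'E'
from h import *
F=[]
for i in range(4): s=camera("side"); F.append(get_obs()["ft_force"])
print(np.mean(F,0))
E
python3 go.py .5419 .1766 .042 -175.14
```

```text
[-5.80412644 -0.58728115 11.16459096]
shift [ 3.7 -0.  -0.7] turn [-0.   0.1  0. ]
t 14.8 pos [0.5456 0.1762 0.042 ] F [-5.78  0.63 10.9 ] w 0.0096 q6 1.6
```

>>> {"op": "drive_tool", "data": {
  "plan": [
    [0,0.5,0,0,0,0,0],
    [0,1,0,0,0,0,0],
    [0,1,0,0,0,0,0],
    [0,1,0,0,0,0,0]
  ]
}}

```text
time: 15.2
position: [0.5456, 0.1762, 0.0419]
tool_rot: [0.03, -0.706, 0.706, -0.03]
ft_force: [-6.7, -1.1, 17.6]
grip_width: 0.0094
```

```bash
python3 go.py .5419 .1766 .042 -175.14; python3 - <<'E'
from h import *
F=[]
for i in range(4): s=camera("side"); F.append(get_obs()["ft_force"])
print(np.mean(F,0))
t=camera("top")
a=cv2.resize(s[125:200,290:390],(400,300),interpolation=cv2.INTER_CUBIC);b=cv2.resize(t[115:205,210:330],(400,300),interpolation=cv2.INTER_CUBIC)
cv2.imwrite("pics/n6.png",cv2.resize(np.hstack([a,b]),(800,300)))
E
```

```text
shift [ 3.7 -0.1 -0.7] turn [-0.   0.1  0. ]
t 15.2 pos [0.5456 0.1762 0.0419] F [-6.67 -1.09 17.59] w 0.0094 q6 1.6
[-7.43823626 -1.15672429 17.57711854]
```

View pics/n6.png

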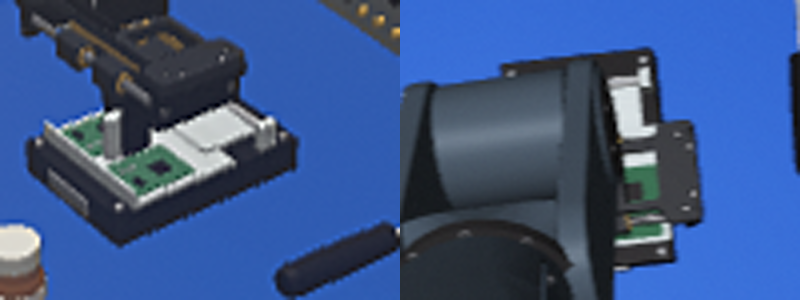

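The carrier lies flat under the shut leaf, with its near edge parallel to the block's side. An extra 1 mm of push moved the TCP only 0.1 mm while the force rose from 11 to 17.6 N, so it is bottomed on the deck. I'll hand in while holding.

```bash
python3 -c "
from rig import *
print(hand_in()); print(get_obs()['ft_force'],get_obs()['position'])"
```

```text
the job is handed in; nothing more can be done
None
the job is handed in; nothing more can be done
```

I discharged the carrier against the grounding bar and seated it in the test nest. I handed the job in at about 15 s of the 48 s allowed, still gripping and pressing down. `hand_in` gives no verdict, and the bar, leaf and pin-bed joint values can't be read directly, so the checks below rely on forces, poses and pictures.

- **Grip:** I pinched the fin at 60 N and lifted the carrier level.
- **Discharge:** I pushed the −y short end into the real (not brown) bracket's bar. The push reached about 2 N, which works out to roughly 6–7 mm, well short of the stop. The picture shows the bar pushed back.
- **Insertion:** I turned the carrier square to the nest, pressed it partly down in front of the leaf and slid it in until it met the stops. At the stops it moved 0.5 of a commanded 1.5 mm, and the resisting force rose from about 3.3 to 5 N. The leaf looked shut in every picture.
- **Final press:** 17.6 N upward reads at the wrist. An extra 1 mm of downward push moved the tool only 0.1 mm, so the carrier is on the deck and the pin bed should be fully down. Measured tool yaw is within 0.1° of the estimated nest axis.

**Small disagreements:**
- At the stops the tool was 3.7 mm past my estimate of the nest's home position. That is probably fit error plus the carrier's offset in the grip.
- The side and top cameras put the nest about 2–3 mm apart sideways, within the 8 mm tolerance.

No bystander seemed to be touched; I checked only those visible in the pictures I viewed.

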